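# Reseat the gaping rings of the blue stock file

## Robot

A 6-joint arm with a two-finger parallel gripper is mounted at the origin on the work surface. World frame = base frame: x ahead of the robot, y to its left, z up, the work surface at z = 0. Lengths are in m, angles in rad, forces in N, time in s.
With the tool pointing down it reaches from about 0.375 to 0.9 m from the base axis. Payload 3.1 kg.
Tool frame: the origin (TCP) lies on the mounting face of the last link; the fingertips stand 182 mm ahead of it and the grasp point (between the pads) lies 164 mm ahead of it; z points along the fingers, y is the direction in which the jaws open and shut (so a half turn about z gives the same grasp; the last joint's range is limited). The gripper opens to 87 mm and grips with 3 to 60 N. Pads are 19 mm wide; open, the fingers measure 117 mm over their backs; the gripper's body (75 mm by 190 mm) begins 51 mm behind the grasp point.
Start: joints at [1.161, 0.527, 1.433, -0, 1.181, -0.178], TCP at [0.143, 0.608, 0.405] pointing down, gripper open.
Joint ranges: [-3.08, 3.08], [-0.75, 2.2], [0.22, 2.44], [-1.43, 4.57], [0, 2.65], [-2.85, 2.85]. Speed limits (rad/s): [2.79, 2.79, 3.14, 3.14, 3.14, 3.14].

## Interface

Orientations are given as a unit quaternion [x, y, z, w].
In Python, from rig import robot, camera, camera_model gives the robot as it stands.
- The arm moves only by the tool drive_tool, never from a script. Its argument "plan" is a list that holds one entry, the list of rows, each a list of 6 numbers: the shift along the world's x, y, z in units of 2.5 cm (1.0 is 2.5 cm), then the turn, a rotation vector about the world's x, y, z in units of 6 degrees (1.0 is 6 degrees). A call has 1 to 8 rows; each row shifts and turns the commanded pose from where the row before left it; what a row does not reach is not made up. A row lasts 1/8 s, in which the tool goes at most 62.5 mm and 10.7 degrees, less where a joint would pass 70% of its speed; a pose out of reach is approached as far as the arm can. A call with a number of a shift or a turn outside -1 to 1 is refused whole. A call with a gripper value outside its range is refused whole. "grip" is the closure, from 0 (fully open) to 1 (shut), set as the call begins (left out, the last holds). The fingers move at their own pace and stop on an object; "force" is the grip in N (left out, the last holds). Time passes only in rows, so rows that do not move let the fingers close. It gives the time, the measured TCP pose, the force and the opening at its end, in the units of the state.
- robot.get_obs(): the state, without advancing time (a new reading comes with each control period).
- camera(name): name is "side" or "top"; returns the picture (420x560x3 uint8, red, green, blue); there is no depth.
- camera_model(name): a dict with "K" (3x3 intrinsics, pixels), "k1" (the pictures are not rectified: a ray, as slopes to the right and down, at radius r is drawn at 1 + k1 r^2 times it, then the intrinsics apply), "world_to_cam" (4x4, takes a point from world to camera coordinates). Camera axes: x right, y up, looking along -z (the intrinsics and any distortion apply to the point x, -y, -z); pixel columns grow to the right and rows downward; lengths in m; the calibration is good to about 2 mm. A picture is of the moment at which its call begins. camera_model takes no time and is no camera call.
- robot.hand_in(): hands the job in, once; it reports no verdict.
The state is a dict: "time": time; "q": joint angles; "joint_velocities": joint speeds; "joint_torque": joint torques, N m; "position": TCP position; "tool_rot": TCP orientation; "ft_force": force on the tool from outside, world axes, zero at the start; "moment": the same for the moment, N m; "grip_width": finger opening in m.
Only numpy, scipy, OpenCV 4.12 (cv2) and the standard library are available. Lean on these libraries where they do the work, as an engineer would, in place of code of your own. Each camera call takes 0.05 s, during which the arm holds its last target.

## Task

The blue lever arch file on the storeroom bench was left with its rings gaping. Lift its lever all the way up so that the rings stand fully open, then press the lever all the way down so that they shut, and let go. Leave the red file's rings shut.

Things in the scene. Friction and masses are not known exactly. Their poses are not given: they have to be found in the camera images.
- blue_file: Blue A5 lever arch file, fixed, open flat: white sheets (9 mm high) at -x, steel ring mechanism, spine and front cover at +x. Spans x -145 to 255, y +-107 mm. Origin: bench height, mid mechanism; z up. Rings at y -60 and 20 mm, up to 65 mm high shut, 80 open. The lever's hinge line runs along the file's x through y 36, z 26 mm; the lever points to +y when down.
- blue_lever (a joint): Blue file's lever, rad: 0 = down at its stop (rings shut), 1.35 = up at its stop, nearly vertical (rings fully open; they turn with it, 0.8 times as far). Starts at 0.3 to 0.5. No spring: stiff with friction, it stays where it is left and takes about 2 N at the grip to move either way.
- blue_grip (a point): Centre of the black grip on the blue lever's end: a round bar, 16 mm thick, 26 mm long along the file's x, on a 7 mm steel rod. It swings on a 76.5 mm arc about the hinge: at file x 4, y 111, z 41 mm when down (0.20 rad above level from the hinge), y 38, z 102 fully up. Pinched from above by its flat ends (26 mm apart) it turns freely between the fingers.
- red_lever (a joint): Lever of the red file, which lies open beside the blue one and is built the same; rad, 0 = down, rings shut. It starts at 0 and must stay down. Blue and red change sides from start to start.

How it is judged:
On the way, in this order (a step that is already met when the one before it is completed fails the run):
1. the blue file's lever is lifted fully up, its rings open (value of joint blue_lever above 1.15 rad), for 0.2 s.
2. the blue file's lever is pressed down, its rings shut (value of joint blue_lever below 0.15 rad), for 0.2 s.
At the end, for the whole second after the job is handed in: The blue file's lever, having been raised above 1.15 rad, is down again within 0.15 rad (9 degrees) of shut and let go; the red file's lever is down within 0.15 rad (value of joint each of blue_lever, red_lever below 0.15 rad); the robot touches nothing.
It fails at once if the red file's lever is lifted (more than 0.2 rad) (value of joint red_lever above 0.2 rad).
It also fails if it takes over 37 s, if anything falls off the work surface, if the arm or the gripper's body presses on something with over 40 N, if the wrist force passes 120 N, or if a joint passes its speed limit or range.

## Working session

There is one attempt and no reset: what is moved stays moved. The work goes in short steps, Python scripts to look and compute and a tool call to move; the robot and the scene stay as the last step left them, time stands still between calls to the robot, and variables do not carry over. Pictures are saved under pics/ and viewed, and the job is handed in when it is done.

Besides the shell and the picture viewer there is one more tool, called after "Call:" in YAML: its name, and indented under it one key for each argument. drive_tool: Moves the arm, as the interface text tells. Shifts and turns lie within -1 to 1; 1 stands for 2.5 cm of shift or 6 degrees of turn. Its arguments: {"type":"object","properties":{"plan":{"type":"array","items":{"type":"array","items":{"type":"array","items":{"type":"number","minimum":-1,"maximum":1}}}},"grip":{"type":"number"},"force":{"type":"number"}},"required":["plan"]}

```bash
ls; mkdir -p pics; cat > h.py <<'E'
import numpy as np,cv2
from rig import robot,camera,camera_model
def snap(n,f):
    im=camera(n); cv2.imwrite('pics/'+f,im[:,:,::-1]); return im
def ray(n,u,v):
    m=camera_model(n);K=np.array(m['K'],float);T=np.array(m['world_to_cam'],float);k=m['k1']
    d=np.array([(u-K[0,2])/K[0,0],(v-K[1,2])/K[1,1]]);s=d.copy()
    for _ in range(30): s=d/(1+k*(s@s))
    c=np.array([s[0],-s[1],-1.]);R=T[:3,:3]
    return -R.T@T[:3,3],R.T@c
def onz(n,u,v,z):
    o,d=ray(n,u,v);return o+d*(z-o[2])/d[2]
def two(a,b):
    (o1,d1),(o2,d2)=ray('top',*a),ray('side',*b)
    A=np.stack([d1,-d2],1);t=np.linalg.lstsq(A,o2-o1,rcond=None)[0]
    p,q=o1+d1*t[0],o2+d2*t[1];return (p+q)/2,np.linalg.norm(p-q)
def proj(n,p):
    m=camera_model(n);K=np.array(m['K'],float);T=np.array(m['world_to_cam'],float)
    c=T[:3,:3]@np.array(p)+T[:3,3];s=np.array([c[0],-c[1]])/-c[2];s=s*(1+m['k1']*(s@s))
    return K[0,0]*s[0]+K[0,2],K[1,1]*s[1]+K[1,2]
E
python3 - <<'E'
from h import *
snap('top','t0.png');snap('side','s0.png');print(robot.get_obs())
for n in('top','side'):print(ray(n,280,210))
E
```

```text
pics
{'time': 0.1, 'q': array([ 1.16155052e+00,  5.28409097e-01,  1.43377192e+00, -1.55778177e-05,
        1.18139419e+00, -1.78516325e-01]), 'joint_velocities': array([-0.0012362 , -0.00127229, -0.00305151,  0.00271268,  0.00151704,
        0.00097568]), 'joint_torque': array([ 2.61379473e-04, -4.40986419e+01, -1.77150571e+01,  6.35164138e-02,
        5.34128433e-02, -2.59739835e-05]), 'position': array([0.14279026, 0.60815876, 0.40384779]), 'tool_rot': array([ 1.15106011e-01,  9.93352719e-01, -9.50866641e-04, -2.80248940e-04]), 'ft_force': array([ 0.17787232, -0.89221113, -0.20830181]), 'moment': array([ 0.0439516 ,  0.05752545, -0.00431276]), 'grip_width': 0.0869043081671878}
(array([0.30130089, 0.03567981, 1.13035364]), array([ 0.17098567,  0.00227066, -0.98527264]))
(array([ 0.02517716, -0.51744506,  0.89728599]), array([ 0.41728406,  0.48794171, -0.76673581]))
```

View pics/t0.png

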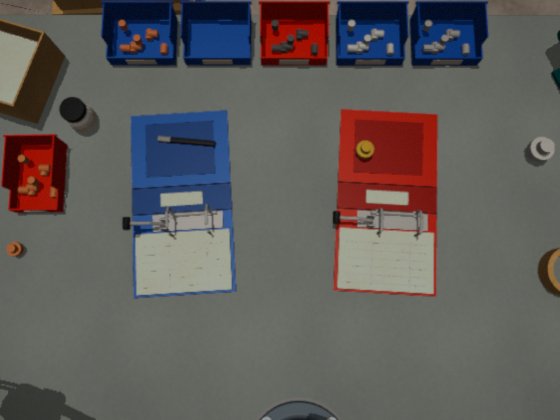

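View pics/s0.png

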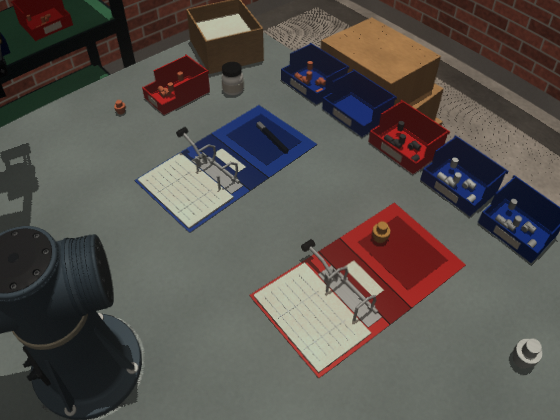

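The blue file is on the left (+y), with its grip at about (127,223) in the top view and (182,132) in the side view. The red file is on the right. Next I'll measure the grip and the file frame.

```bash
cat > m.py <<'E'
from h import *
def blob(im,box):
    u0,v0,u1,v1=box; c=im[v0:v1,u0:u1].max(2)
    m=(c<45).astype(np.uint8);n,l,s,ce=cv2.connectedComponentsWithStats(m)
    i=1+np.argmax(s[1:,4]);return ce[i]+[u0,v0],s[i]
E
python3 - <<'E'
from m import *
t=cv2.imread('pics/t0.png')[:,:,::-1];s=cv2.imread('pics/s0.png')[:,:,::-1]
bt,a=blob(t,(115,210,140,238));bs,b=blob(s,(170,120,195,145));print(bt,a,bs,b)
print('grip',two(bt,bs))
# blue file outline corners
h=cv2.cvtColor(t,cv2.COLOR_RGB2HSV);m=((h[...,0]>100)&(h[...,0]<130)&(h[...,1]>120)).astype(np.uint8);m[:100]=0;m[:,:125]=0;m[:,250:]=0
pts=cv2.findNonZero(m);r=cv2.minAreaRect(pts);bx=cv2.boxPoints(r);print(r)
W=[onz('top',*p,0.003) for p in bx];print(np.round(W,4));print(np.mean(W,0),[np.linalg.norm(W[i]-W[i-1]) for i in range(4)])
cv2.imwrite('pics/c.png',np.hstack([cv2.resize(cv2.imread('pics/t0.png')[180:260,110:240],None,fx=3,fy=3)[:240,:390],cv2.resize(cv2.imread('pics/s0.png')[110:190,150:280],None,fx=3,fy=3)]))
E
```

```text
[125.98823529 222.92941176] [ 8  7  7 13 85] [181.36842105 131.70175439] [ 6  8 12  9 57]
grip (array([0.45812655, 0.35168951, 0.06164456]), np.float64(0.002369404884114674))
((180.36878967285156, 203.74435424804688), (182.2696533203125, 101.50403594970703), 87.27368927001953)
[[0.71   0.3827 0.003 ]
 [0.7216 0.1575 0.003 ]
 [0.3215 0.1312 0.003 ]
 [0.3107 0.3434 0.003 ]]
[0.5159755  0.25369446 0.003     ] [np.float64(0.40116953873930483), np.float64(0.2255613593711096), np.float64(0.4009793590109077), np.float64(0.2125199272323969)]
```

View pics/c.png

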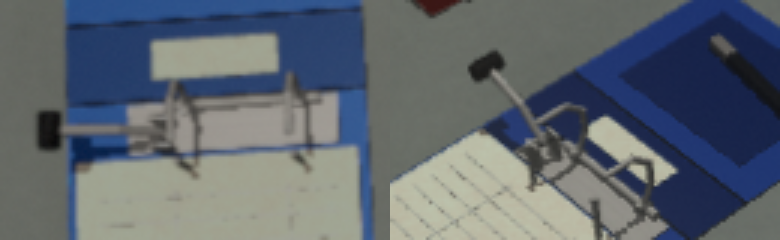

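```bash
python3 - <<'E'
from m import *
t=cv2.imread('pics/t0.png')[:,:,::-1]
h=cv2.cvtColor(t,cv2.COLOR_RGB2HSV);m=((h[...,0]>100)&(h[...,0]<130)&(h[...,1]>120)).astype(np.uint8);m[:100]=0;m[:,:125]=0;m[:,250:]=0
m=cv2.morphologyEx(m,cv2.MORPH_OPEN,np.ones((2,2)))
hu=cv2.convexHull(cv2.findNonZero(m))[:,0].astype(float)
W=np.array([onz('top',*p,0.003)[:2] for p in hu]).astype(np.float32)
r=cv2.minAreaRect(W);print(r,np.round(cv2.boxPoints(r),4))
q=cv2.approxPolyDP(W.reshape(-1,1,2),0.012,True)[:,0];print(q)
E
```

```text
((0.5142747759819031, 0.249084010720253), (0.3981006443500519, 0.21376152336597443), 3.8637824058532715) [[0.3085 0.3423]
 [0.3229 0.129 ]
 [0.7201 0.1559]
 [0.7057 0.3691]]
[[0.3243549  0.12995946]
 [0.3090795  0.34125733]
 [0.70565426 0.3654425 ]
 [0.7176776  0.15677874]]
```

Call:
drive_tool:
  plan:
    - [[0.9,-0.73,0,0,0,-0.87],[0.9,-0.73,0,0,0,-0.87],[0.9,-0.73,0,0,0,-0.87],[0.9,-0.73,0,0,0,-0.87],[0.9,-0.73,0,0,0,-0.87],[0.9,-0.73,0,0,0,-0.87],[0.9,-0.73,0,0,0,-0.87]]
  grip: 0
  force: 15

```text
time: 0.98
position: [0.301, 0.4799, 0.4043]
tool_rot: [0.422, 0.907, -0.0, -0.0]
ft_force: [-0.3, 0.3, -0.1]
grip_width: 0.0869
```

Call:
drive_tool:
  plan:
    - [[0.9,-0.73,-0.6,0,0,-0.87],[0.9,-0.73,-0.6,0,0,-0.87],[0.9,-0.73,-0.6,0,0,-0.87],[0.9,-0.73,-0.6,0,0,-0.87],[0.9,-0.73,-0.6,0,0,-0.87],[0.9,-0.73,-0.6,0,0,-0.87],[0.9,-0.73,-0.6,0,0,-0.87],[0,0,0,0,0,0]]

```text
time: 1.98
position: [0.459, 0.3516, 0.2983]
tool_rot: [0.685, 0.729, -0.001, -0.0]
ft_force: [-1.2, -0.1, 0.4]
grip_width: 0.0869
```

```bash
cat > st.py <<'E'
from h import *
from scipy.spatial.transform import Rotation as R
o=robot.get_obs();M=R.from_quat(o['tool_rot']).as_matrix()
print(o['time'],'tcp',o['position'].round(4),'grasp',(o['position']+.164*M[:,2]).round(4),'z',M[:,2].round(3),'yawy',np.degrees(np.arctan2(M[1,1],M[0,1])).round(2),'F',o['ft_force'].round(2),'w',o['grip_width'].round(4),'q',o['q'].round(2))
E
python3 st.py; python3 -c "
from h import *
t=snap('top','t1.png');s=snap('side','s1.png')
cv2.imwrite('pics/c1.png',np.hstack([cv2.resize(t[180:260,100:230],None,fx=3,fy=3),cv2.resize(s[90:170,130:260],None,fx=3,fy=3)])[:,:,::-1])"
```

```text
Traceback (most recent call last):
  File "st.py", line 4, in <module>
    print(o['time'],'tcp',o['position'].round(4),'grasp',(o['position']+.164*M[:,2]).round(4),'z',M[:,2].round(3),'yawy',np.degrees(np.arctan2(M[1,1],M[0,1])).round(2),'F',o['ft_force'].round(2),'w',o['grip_width'].round(4),'q',o['q'].round(2))
                                                                                                                                                                                                       ^^^^^^^^^^^^^^^^^^^^^
AttributeError: 'float' object has no attribute 'round'
```

View pics/c1.png

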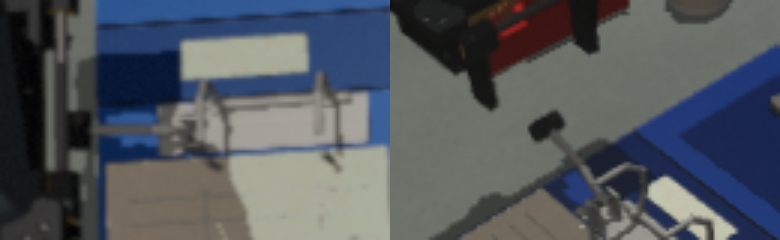

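The open gripper hangs above the grip, which is seen at about (182,132) in the side view. The fingers are in line with the file's x.

```bash
sed -i "s/o\['grip_width'\].round(4)/round(o['grip_width'],4)/" st.py; python3 st.py
```

```text
2.075 tcp [0.4577 0.3528 0.2995] grasp [0.4574 0.3528 0.1355] z [-0.001 -0.    -1.   ] yawy 3.7 F [-1.29 -0.15  0.38] w 0.0868 q [0.46 0.61 1.65 0.   0.89 0.4 ]
```

Call:
drive_tool:
  plan:
    - [[0,0,-0.8,0,0,0],[0,0,-0.8,0,0,0],[0,0,-0.7,0,0,0],[-0.04,0,-0.5,0,0,0],[0,0,0,0,0,0]]

```text
time: 2.7
position: [0.4563, 0.353, 0.2289]
tool_rot: [0.684, 0.73, -0.001, -0.0]
ft_force: [-0.3, -0.4, 0.0]
grip_width: 0.0871
```

```bash
python3 st.py; python3 -c "
from h import *
t=snap('top','t2.png');s=snap('side','s2.png')
cv2.imwrite('pics/c2.png',np.hstack([cv2.resize(t[180:260,100:230],None,fx=3,fy=3),cv2.resize(s[90:170,130:260],None,fx=3,fy=3)])[:,:,::-1])"
```

```text
2.7 tcp [0.4563 0.353  0.2289] grasp [0.456  0.3529 0.0649] z [-0.002 -0.001 -1.   ] yawy 3.74 F [-0.25 -0.44  0.05] w 0.0871 q [0.46 0.72 1.68 0.   0.74 0.4 ]
```

View pics/c2.png

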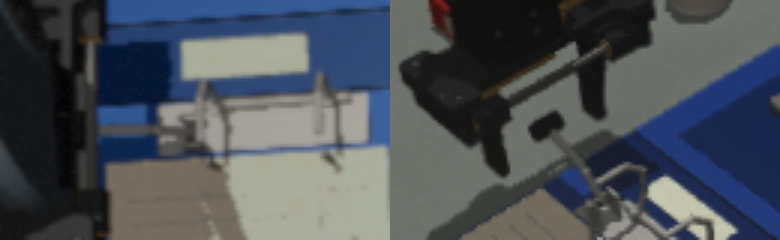

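```bash
python3 -c "
from m import *
print(proj('side',[.456,.3529,.0649]), proj('side',[.456,.3529,.0469]))
s=cv2.imread('pics/s2.png')[:,:,::-1];print(blob(s,(173,122,190,140)))"
```

```text
(np.float64(180.66126350422448), np.float64(130.7283847697296)) (np.float64(181.64861623489148), np.float64(136.335826440458))
(array([181.58064516, 131.53225806]), array([ 3,  5, 12, 10, 62], dtype=int32))
```

Call:
drive_tool:
  plan:
    - [[0,0,-0.1,0,0,0],[0,0,0,0,0,0],[0,0,0,0,0,0],[0,0,0,0,0,0],[0,0,0,0,0,0]]
  grip: 1
  force: 15

```text
time: 3.42
position: [0.457, 0.3529, 0.2273]
tool_rot: [0.684, 0.729, 0.0, 0.0]
ft_force: [-0.1, 0.1, 0.6]
grip_width: 0.0448
```

```bash
python3 st.py; python3 -c "
from h import *
s=snap('side','s3.png')
cv2.imwrite('pics/c3.png',cv2.resize(s[90:190,130:290],None,fx=4,fy=4)[:,:,::-1])"
```

```text
3.425 tcp [0.457  0.3529 0.2273] grasp [0.457  0.3529 0.0633] z [ 0.  0. -1.] yawy 3.69 F [-0.07  0.13  0.59] w 0.0448 q [0.46 0.72 1.68 0.   0.74 0.4 ]
```

View pics/c3.png

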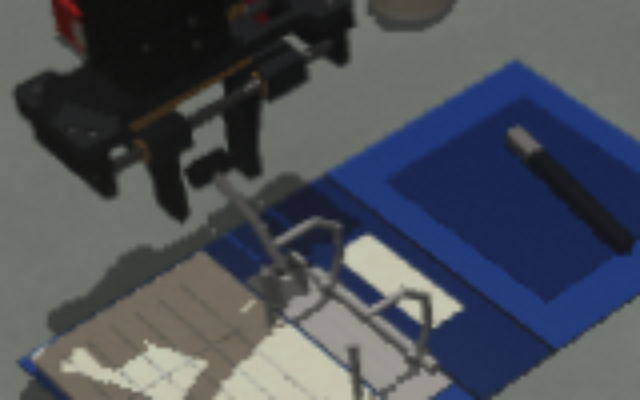

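The fingers are still closing, at about 60 mm/s.

Call:
drive_tool:
  plan:
    - [[0,0,0,0,0,0],[0,0,0,0,0,0],[0,0,0,0,0,0],[0,0,0,0,0,0],[0,0,0,0,0,0]]

```text
time: 4.1
position: [0.4572, 0.3529, 0.2273]
tool_rot: [0.684, 0.73, 0.0, 0.0]
ft_force: [0.7, 0.3, -0.3]
grip_width: 0.0259
```

```bash
python3 st.py; python3 -c "
from h import *
s=snap('side','s4.png')
cv2.imwrite('pics/c4.png',cv2.resize(s[90:190,130:290],None,fx=4,fy=4)[:,:,::-1])"
```

```text
4.1 tcp [0.4572 0.3529 0.2273] grasp [0.4573 0.353  0.0633] z [ 0.001  0.    -1.   ] yawy 3.69 F [ 0.66  0.29 -0.34] w 0.0259 q [ 0.46  0.72  1.68 -0.    0.74  0.4 ]
```

View pics/c4.png

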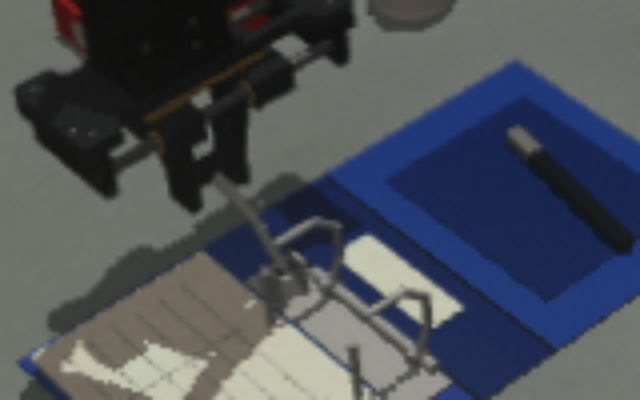

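Gripped at 25.9 mm with little side force. I'll follow the arc in two halves.

Call:
drive_tool:
  plan:
    - [[0.01,-0.19,0.31,0,0,0],[0.01,-0.23,0.28,0,0,0],[0.02,-0.26,0.25,0,0,0],[0.02,-0.29,0.22,0,0,0],[0,0,0,0,0,0]]

```text
time: 4.78
position: [0.4588, 0.3281, 0.2548]
tool_rot: [0.684, 0.729, 0.0, 0.0]
ft_force: [2.0, 0.6, 1.3]
grip_width: 0.0258
```

```bash
python3 st.py; python3 -c "
from h import *
s=snap('side','s5.png')
cv2.imwrite('pics/c5.png',cv2.resize(s[90:190,130:290],None,fx=4,fy=4)[:,:,::-1])"
```

```text
4.775 tcp [0.4588 0.3281 0.2548] grasp [0.4589 0.3281 0.0908] z [ 0.001  0.    -1.   ] yawy 3.66 F [1.99 0.58 1.26] w 0.0258 q [ 0.42  0.66  1.71 -0.    0.77  0.36]
```

View pics/c5.png

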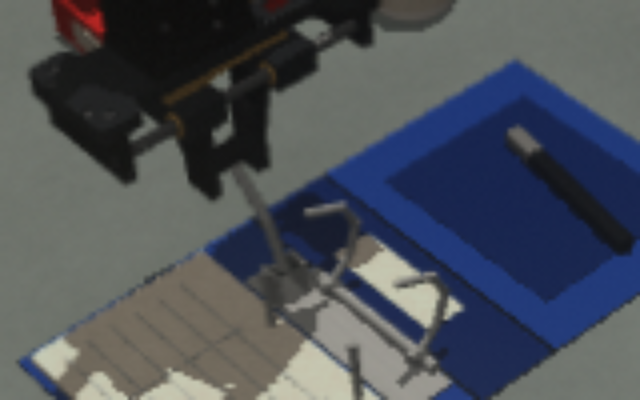

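The lever is following and the rings are opening.

Call:
drive_tool:
  plan:
    - [[0.02,-0.31,0.19,0,0,0],[0.02,-0.34,0.14,0,0,0],[0.02,-0.34,0.11,0,0,0],[0.02,-0.36,0.06,0,0,0],[0.01,-0.12,0.0,0,0,0],[0,0,0,0,0,0],[0,0,0,0,0,0]]

```text
time: 5.7
position: [0.4611, 0.2915, 0.2673]
tool_rot: [0.684, 0.73, 0.0, 0.001]
ft_force: [2.0, 1.7, 7.9]
grip_width: 0.0258
```

```bash
python3 st.py; python3 -c "
from h import *
s=snap('side','s6.png')
cv2.imwrite('pics/c6.png',cv2.resize(s[90:190,130:290],None,fx=4,fy=4)[:,:,::-1])"
```

```text
5.7 tcp [0.4611 0.2915 0.2673] grasp [0.4614 0.2915 0.1033] z [ 0.002 -0.    -1.   ] yawy 3.7 F [2.04 1.71 7.92] w 0.0258 q [ 0.36  0.62  1.75 -0.    0.77  0.3 ]
```

View pics/c6.png

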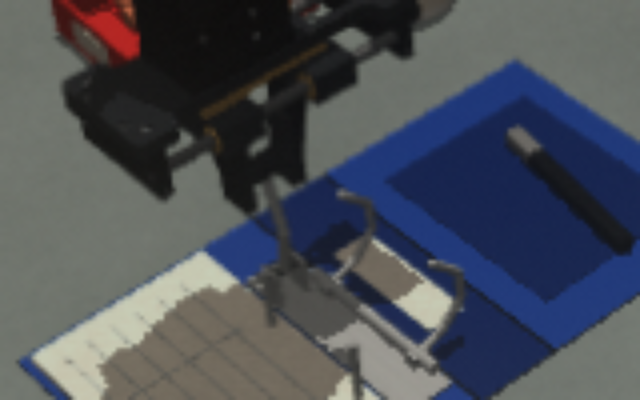

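By the geometry the lever is at about 1.24 rad. I'll nudge it a little further for margin and hold it there.

Call:
drive_tool:
  plan:
    - [[0.01,-0.16,0.08,0,0,0],[0,0,0,0,0,0],[0,0,0,0,0,0],[0,0,0,0,0,0]]

```text
time: 6.25
position: [0.4614, 0.2873, 0.2679]
tool_rot: [0.684, 0.73, -0.0, 0.001]
ft_force: [4.7, 0.7, -2.4]
grip_width: 0.0259
```

```bash
python3 st.py; python3 -c "
from h import *
s=snap('side','s7.png');t=snap('top','t7.png')
cv2.imwrite('pics/c7.png',np.hstack([cv2.resize(s[90:190,130:230],None,fx=4,fy=4),cv2.resize(t[170:270,110:210],None,fx=4,fy=4)])[:,:,::-1])
# expected grip pixel in side & rod root for lever angle values
y=3.7*np.pi/180
"
```

```text
6.25 tcp [0.4614 0.2873 0.2679] grasp [0.4615 0.2872 0.1039] z [ 0.001 -0.001 -1.   ] yawy 3.71 F [ 4.71  0.68 -2.36] w 0.0259 q [ 0.35  0.62  1.75 -0.    0.77  0.29]
```

View pics/c7.png

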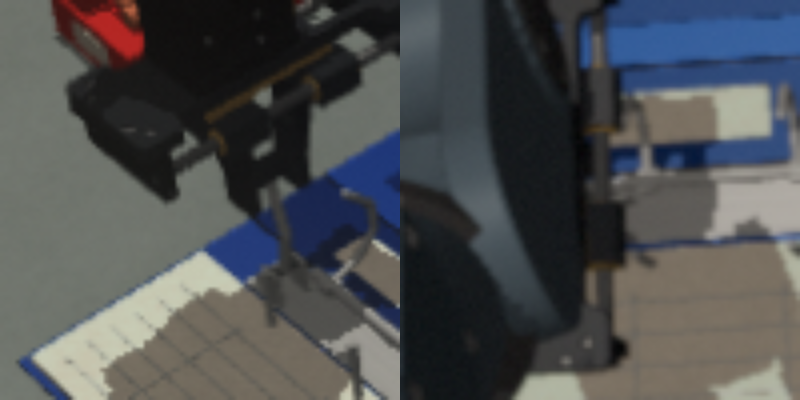

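The lever is at about 1.30 rad with the rings wide open, and it has been held over 0.4 s. Next is the downward arc.

```bash
python3 -c "
import numpy as np
f=np.linspace(1.5,.2,16);y=76.5*np.cos(f);z=76.5*np.sin(f)
for a,b in zip(np.diff(y)/25,np.diff(z)/25):print([round(-.065*a,2),round(a,2),round(b,2)])"
```

```text
[np.float64(-0.02), np.float64(0.26), np.float64(-0.03)]
[np.float64(-0.02), np.float64(0.26), np.float64(-0.05)]
[np.float64(-0.02), np.float64(0.25), np.float64(-0.08)]
[np.float64(-0.02), np.float64(0.25), np.float64(-0.1)]
[np.float64(-0.02), np.float64(0.24), np.float64(-0.12)]
[np.float64(-0.01), np.float64(0.23), np.float64(-0.14)]
[np.float64(-0.01), np.float64(0.21), np.float64(-0.16)]
[np.float64(-0.01), np.float64(0.2), np.float64(-0.17)]
[np.float64(-0.01), np.float64(0.18), np.float64(-0.19)]
[np.float64(-0.01), np.float64(0.17), np.float64(-0.21)]
[np.float64(-0.01), np.float64(0.15), np.float64(-0.22)]
[np.float64(-0.01), np.float64(0.13), np.float64(-0.23)]
[np.float64(-0.01), np.float64(0.11), np.float64(-0.24)]
[np.float64(-0.01), np.float64(0.09), np.float64(-0.25)]
[np.float64(-0.0), np.float64(0.06), np.float64(-0.26)]
```

Call:
drive_tool:
  plan:
    - [[-0.02,0.26,-0.03,0,0,0],[-0.02,0.26,-0.05,0,0,0],[-0.02,0.25,-0.08,0,0,0],[-0.02,0.25,-0.1,0,0,0],[-0.02,0.24,-0.12,0,0,0],[-0.01,0.23,-0.14,0,0,0],[-0.01,0.21,-0.16,0,0,0],[-0.01,0.2,-0.17,0,0,0]]

```text
time: 7.35
position: [0.4581, 0.3358, 0.247]
tool_rot: [0.684, 0.73, 0.001, 0.0]
ft_force: [5.7, -0.7, 3.7]
grip_width: 0.0258
```

Call:
drive_tool:
  plan:
    - [[-0.01,0.18,-0.19,0,0,0],[-0.01,0.17,-0.21,0,0,0],[-0.01,0.15,-0.22,0,0,0],[-0.01,0.13,-0.23,0,0,0],[-0.01,0.11,-0.24,0,0,0],[-0.01,0.09,-0.25,0,0,0],[0,0,0,0,0,0]]

```text
time: 8.22
position: [0.4566, 0.3569, 0.2127]
tool_rot: [0.684, 0.73, 0.001, 0.0]
ft_force: [5.8, 1.5, -0.2]
grip_width: 0.0257
```

```bash
python3 st.py; python3 -c "
from h import *
s=snap('side','s8.png')
cv2.imwrite('pics/c8.png',cv2.resize(s[90:190,130:290],None,fx=4,fy=4)[:,:,::-1])"
```

```text
8.225 tcp [0.4566 0.3569 0.2127] grasp [0.4569 0.3571 0.0487] z [ 0.001  0.001 -1.   ] yawy 3.7 F [ 5.76  1.5  -0.22] w 0.0257 q [0.47 0.74 1.68 0.   0.71 0.41]
```

View pics/c8.png

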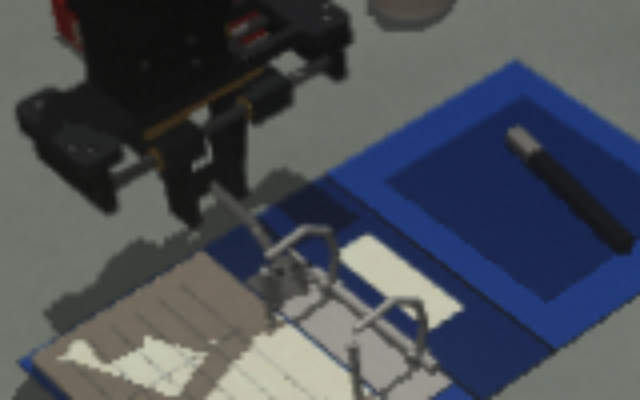

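Almost down. I'll press to the stop and watch the force.

Call:
drive_tool:
  plan:
    - [[0,0.06,-0.2,0,0,0],[0,0.02,-0.15,0,0,0],[0,0,0,0,0,0]]

```text
time: 8.65
position: [0.4565, 0.3589, 0.2042]
tool_rot: [0.684, 0.729, 0.001, -0.0]
ft_force: [5.5, 3.3, -0.5]
grip_width: 0.026
```

Call:
drive_tool:
  plan:
    - [[0,0,-0.12,0,0,0],[0,0,0,0,0,0]]

```text
time: 8.9
position: [0.4565, 0.359, 0.2023]
tool_rot: [0.684, 0.729, 0.001, -0.0]
ft_force: [2.9, 1.7, 6.2]
grip_width: 0.0261
```

Call:
drive_tool:
  plan:
    - [[0,0,-0.15,0,0,0],[0,0,0,0,0,0]]

```text
time: 9.15
position: [0.4564, 0.3591, 0.2]
tool_rot: [0.684, 0.729, 0.002, 0.0]
ft_force: [1.8, 1.1, 16.3]
grip_width: 0.0259
```

```bash
python3 st.py; python3 -c "
from h import *
s=snap('side','s9.png')
cv2.imwrite('pics/c9.png',cv2.resize(s[90:190,130:290],None,fx=4,fy=4)[:,:,::-1])"
```

```text
9.15 tcp [0.4564 0.3591 0.2   ] grasp [0.4568 0.3595 0.036 ] z [ 0.002  0.002 -1.   ] yawy 3.68 F [ 1.8   1.05 16.31] w 0.0259 q [0.47 0.77 1.68 0.   0.69 0.41]
```

View pics/c9.png

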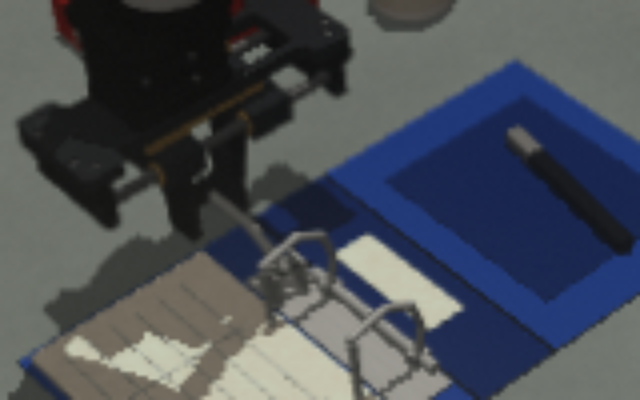

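At the stop (16 N upward on the tool) and the rings are shut. Now I'll release and retreat straight up.

Call:
drive_tool:
  plan:
    - [[0,0,0,0,0,0],[0,0,0,0,0,0],[0,0,0,0,0,0],[0,0,0,0,0,0],[0,0,0,0,0,0],[0,0,0,0,0,0],[0,0,0,0,0,0],[0,0,0,0,0,0]]
  grip: 0

```text
time: 10.2
position: [0.4562, 0.3581, 0.198]
tool_rot: [0.684, 0.73, 0.0, -0.0]
ft_force: [0.2, -0.5, 0.2]
grip_width: 0.086
```

Call:
drive_tool:
  plan:
    - [[0,0,0.2,0,0,0],[0,0,0.5,0,0,0],[0,0,0.8,0,0,0],[0,0,0.8,0,0,0],[0,0.3,0.8,0,0,0],[0,0.8,0.8,0,0,0],[0,0.8,0.8,0,0,0],[0,0.8,0.8,0,0,0]]

```text
time: 11.2
position: [0.456, 0.4261, 0.3374]
tool_rot: [0.684, 0.729, 0.001, 0.0]
ft_force: [0.4, -0.3, -0.6]
grip_width: 0.0875
```

Call:
drive_tool:
  plan:
    - [[0,0.9,0.5,0,0,0],[0,0.9,0.5,0,0,0],[0,0.9,0,0,0,0],[0,0,0,0,0,0],[0,0,0,0,0,0]]

```text
time: 11.82
position: [0.4558, 0.4924, 0.3605]
tool_rot: [0.684, 0.73, -0.001, 0.0]
ft_force: [-0.8, 0.3, 0.0]
grip_width: 0.0869
```

```bash
python3 st.py; python3 -c "
from m import *
s=snap('side','s10.png');t=snap('top','t10.png')
cv2.imwrite('pics/c10.png',np.hstack([cv2.resize(s[90:190,130:230],None,fx=4,fy=4),cv2.resize(t[170:270,110:210],None,fx=4,fy=4)])[:,:,::-1])
for b in [(170,125,195,150),(298,235,318,255)]:print(blob(s,b))
print(proj('side',[.4568-.0004,.2455+.1105,.041]))
"
```

```text
11.825 tcp [0.4558 0.4924 0.3605] grasp [0.4557 0.4922 0.1965] z [-0.001 -0.001 -1.   ] yawy 3.7 F [-0.8   0.28  0.04] w 0.0869 q [ 0.66  0.64  1.35 -0.    1.16  0.59]
(array([180.8 , 136.84]), array([ 6,  8, 11,  9, 50], dtype=int32))
(array([307.44827586, 244.87356322]), array([ 3,  5, 14, 11, 87], dtype=int32))
(np.float64(181.41289733147), np.float64(137.42271994092093))
```

View pics/c10.png

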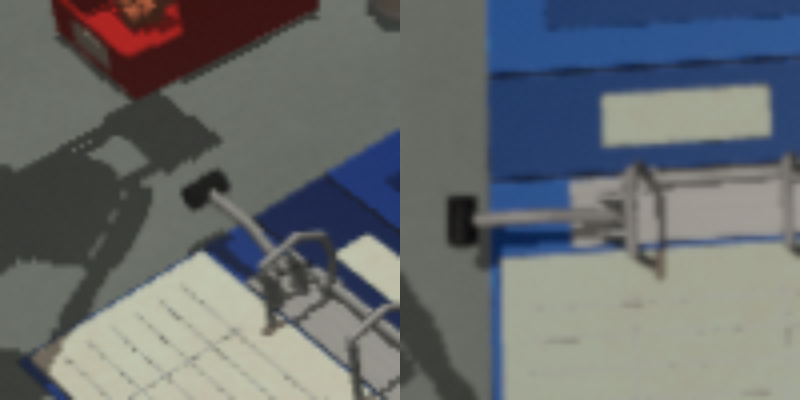

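View pics/s10.png

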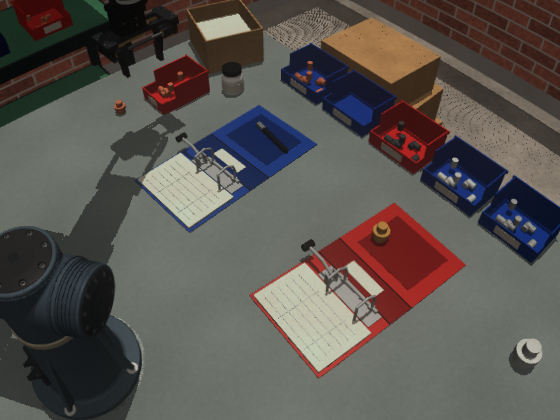

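```bash
python3 -c "
from m import *
t=cv2.imread('pics/t10.png')[:,:,::-1];b,_=blob(t,(115,210,140,238));print(b,two(b,(180.8,136.84)))
print(robot.hand_in())"
```

```text
[125.025  224.6875] (array([0.45797053, 0.35990908, 0.03948911]), np.float64(0.0017863647401412555))
the job is handed in; nothing more can be done
None
```

I lifted the blue file's lever fully up, pressed it down to its stop, let go and moved the arm clear, then handed the job in at about 12 s. The hand-in gives no verdict, so these are my own checks:

- **Lever up:** from the tool position it reached about 1.30 rad and was held there for about 0.4 s. The side picture showed the rings wide open.
- **Lever down:** pressing at the stop gave 16 N. After release, triangulation from both cameras put the grip at z 39.5 mm, against 41 mm nominal when down. The side view agreed with the expected position to within 1 pixel, and the rings looked shut.
- **Red file:** the arm never went near it, and its lever stayed in place in the pictures.
- **Disagreement:** early readings put the lever's starting angle at about 0.27 to 0.28 rad, just under the stated 0.3 to 0.5. I put this down to the roughly 2 mm calibration error.

No check failed. At hand-in the arm was clear of everything, with wrist force close to zero.

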